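# Put the dried coffee tamper away in its well

## Task

The middle-sized of the three coffee tampers has dried: lift it up and off its hook and lower it, without dropping it, into the well of the wooden storage block that fits its foot, so that it stands upright on the bottom of the well. Leave the other two tampers hanging where they are, and do not push aside or knock over the things standing around.

Things in the scene. Friction and masses are not known exactly. Their poses are not given: they have to be found in the camera images.
- tamper_middle: Middle-sized coffee tamper, the one to move: round steel foot (diameter 46 mm, 33 mm high, lower edge chamfered 3 mm), above it an open steel eye, on top a round dark wooden grip; 145 mm high, 0.2 to 0.4 kg, foot about 35 mm above the worktop. Origin: centre of the foot's underside; z runs up through the grip. It hangs loose and can swing, the top bar of its eye in the hook's valley.
- tamper_middle_grip (a point): Middle of that tamper's wooden grip, 121 mm above its origin. The grip is a cylinder of 30 mm diameter over 15 mm above and below this point, its ends narrower; nothing else is near it but the other two grips, 105 mm or more away.
- tamper_middle_eye (a point): Underside of the top bar of that tamper's eye, 90 mm above its origin. The eye is a frame of 8 mm round wire, 44 mm wide over all, in the tamper's y-z plane, open along x, with the opening from 46 to 90 mm above the origin (28 mm wide).
- tamper_small: The small tamper: same shape and height, but the foot's diameter is 36 mm. Hangs on another hook; stays there.
- tamper_large: The large tamper: same shape and height, but the foot's diameter is 56 mm. Hangs on another hook; stays there.
- rack: Drying rack, fixed: wooden board 130 (x) x 290 (y) x 18 mm, two thin posts and a steel cross bar 130 mm up at x = +45 mm. Three hooks at y = -105, 0 and +105 mm point from the bar to -x (roughly towards the robot). Origin: centre of the board's underside, z up. Nothing of it stands above 140 mm, below all the grips. Which tamper hangs on which hook varies.
- rack_tip (a point): Top of the upturned tip of the rack's middle hook (all three alike; 8 mm wire): 140 mm up, 34 mm to -x of the rack's origin. The valley where an eye hangs is 22 mm further to +x. A hanging eye must rise about 16 mm to pass over the tip, and its lower end strikes the wire after about 35 mm; lifted 25 mm it comes off freely along the rack's -x, clear after 60 mm.
- block: Wooden storage block, fixed: 90 (x) x 248 (y) x 42 (z) mm, origin at the centre of its underside, with a row of four graded round wells along y, each 28 mm deep with a 3 mm chamfer: diameters 30, 40, 50 and 60 mm, from +y to -y. Each tamper's well is 4 mm wider than its foot.
- block_hole0 (a point): Centre of the mouth of the 30 mm well (fits no tamper), at the block's top face, z up.
- block_hole1 (a point): Centre of the mouth of the 40 mm well (for the small tamper), at the block's top face, z up.
- block_hole2 (a point): Centre of the mouth of the 50 mm well (for the middle-sized tamper), at the block's top face, z up; the well's floor is 28 mm below.
- block_hole3 (a point): Centre of the mouth of the 60 mm well (for the large tamper), at the block's top face, z up.
- mug: Tall cream mug, 78 x 116 x 101 mm; a bystander. Origin at the centre of its underside, as for all bystanders.
- salt: Salt shaker, 44 x 44 x 90 mm, between rack and block; a bystander.
- timer: Round wind-up egg timer, 66 x 66 x 55 mm; a bystander.
- cup: Wide low patterned cup, 90 x 114 x 60 mm; a bystander.
- sugar: Square storage tin with wooden lid, 72 x 72 x 100 mm, nearer the kettle; a bystander.
- tea: Square storage tin with wooden lid, 70 x 70 x 110 mm, behind the rack; a bystander. It stands under the wall cupboards, which hang about 0.45 m above the worktop everywhere beyond world x = 0.57 m: keep wrist and arm out of them.
Things that resemble listed ones, but are neither listed nor needed, are in the scene too. What is shaped like the tamper_middle but blue or purple is not meant.

How it is judged (in metres and radians):
On the way, in this order (a step that is already met when the one before it is completed fails the run):
1. the middle-sized tamper is held in the gripper, clear of its hook (distance of tamper_middle from where it was at the start of the episode above 0.06 m and contact force between tamper_middle and rack below 0.05 N and contact force between the fingers and tamper_middle above 0.5 N and height (world z) of tamper_middle above 0.04 m), for 0.1 s.
2. still held, its foot has entered the well that fits it (horizontal distance between tamper_middle and block_hole2 below 0.006 m and z of tamper_middle in the frame of block_hole2 below -0.006 m and contact force between the fingers and tamper_middle above 0.5 N), for 0.05 s.
At the end, for the whole second after the job is handed in: The middle-sized tamper stands released and at rest in the 50 mm well: foot centre within 4 mm of the well's axis, underside at least 24.5 mm below the mouth, tilt under 0.08 rad. The small and the large tamper hang on their hooks within 20 mm of where they started (horizontal distance between tamper_middle and block_hole2 below 0.004 m and z of tamper_middle in the frame of block_hole2 below -0.0245 m and angle between tamper_middle's own z axis and vertical below 0.08 rad and linear speed of tamper_middle below 0.02 m/s and contact force between the fingers and tamper_middle below 0.05 N and distance of each of tamper_small, tamper_large from where it was at the start of the episode below 0.02 m and height (world z) of each of tamper_small, tamper_large above 0.025 m); the robot touches nothing.
It fails at once if the small or the large tamper was knocked off its hook or pushed more than 60 mm (distance of any of tamper_small, tamper_large from where it was at the start of the episode above 0.06 m).
It fails at once if a bystander was pushed more than 30 mm or tipped over (distance of any of mug, salt, timer, cup, sugar, tea from where it was at the start of the episode above 0.03 m or angle between any of mug, salt, timer, cup, sugar, tea's own z axis and vertical above 0.5 rad).
It also fails if it takes over 48 s, if anything falls off the work surface, if the arm or the gripper's body presses on something with over 40 N, if the wrist force passes 120 N, or if a joint passes its speed limit or range.

## Robot

A 6-joint arm with a two-finger parallel gripper is mounted at the origin on a cart in front of the work surface, level with it; the furniture and walls round the work are solid. World frame = base frame: x ahead of the robot, y to its left, z up, the work surface at z = 0. Lengths are in mm, angles in degrees, forces in N, time in s.
With the tool pointing down it reaches from about 350 to 850 mm from the base axis. Payload 8.1 kg.
Tool frame: the origin (TCP) lies midway between the tips of the shut fingers; the grasp point (between the pads) lies 19 mm behind it (r.grip_point_offset is the distance from the TCP to the grasp point, in mm); z points along the fingers, y is the line along which they close (so a half turn about z gives the same grasp; the last joint's range is limited). The gripper opens to 85 mm and grips with 20 to 120 N. Pads are 22 mm wide; open, the fingers measure 114 mm over their backs; the gripper's body (76 mm by 85 mm) begins 54 mm behind the grasp point. The pads swing forward as they close: fully open they stand 13 mm farther back than shut.
Start: joints at [65.352, 7.471, 85.268, -0, 87.261, -4.893], TCP at [202.784, 564.698, 231.292] pointing down, gripper open.
Joint ranges: [-169.43, 169.43], [-51.17, 129.36], [1.28, 143.12], [-76.62, 256.62], [0, 156.53], [-152.29, 152.29]. Speed limits (degrees/s): [136.94, 136.94, 159.86, 180, 180, 180].

## Interface

Orientations are given as [roll, pitch, yaw] about the fixed x, y, z axes, in that order (R = Rz(yaw) Ry(pitch) Rx(roll)).
In Python, from bench import r gives the robot as it stands.
- The arm moves only by the shell command python3 -m inch 'ROWS' [FORCE]. ROWS is JSON, one flat list of numbers, 7 for each row, row after row: the shift along the world's x, y, z in m, then the turn, a rotation vector about the world's x, y, z in degrees, then the closure in counts, from 0 (fully open) to 255 (shut). A call has 1 to 10 rows; each row shifts and turns the commanded pose from where the row before left it; what a row does not reach is not made up. A row lasts 1/10 s, in which the tool goes at most 50 mm and 8.59 degrees, less where a joint would pass 70% of its speed; a pose out of reach is approached as far as the arm can. A call with a gripper value outside its range is refused whole. The fingers move at their own pace and stop on an object; FORCE is the grip in N (left out, the last holds). Time passes only in rows, so rows that do not move let the fingers close. It gives the time, the measured TCP pose, the force and the opening at its end, in the units of the state.
- r.sense(): the state, without advancing time (a new reading comes with each control period).
- r.snapshot(name): name is "scene" or "top"; returns (picture, depth): 480x640x3 uint8, red, green, blue; 480x640 float32, mm along the optical axis (not along the pixel's ray), 0 where there is no reading.
- r.get_calibration(name): a dict with "fovy" (degrees; the focal length in pixels is half the picture's height over the tangent of half this angle, whatever the lens; pixels are square), "cx", "cy" (the principal point, pixels), "k1" (the pictures are not rectified: a ray, as slopes to the right and down, at radius r is drawn at 1 + k1 r^2 times it, then the intrinsics apply), "position" and "rotation" of the camera in the world. Camera axes: x right, y up, looking along -z (the intrinsics and any distortion apply to the point x, -y, -z); pixel columns grow to the right and rows downward; lengths in mm; the calibration is good to about 2 mm. A picture is of the moment at which its call begins. get_calibration takes no time and is no camera call.
- r.hand_in(): hands the job in, once; it reports no verdict.
The state is a dict: "time": time; "joint_pos": joint angles; "qd": joint speeds; "joint_efforts": joint torques, N m; "tool_pos": TCP position; "tcp_rot": TCP orientation; "ft_force": force on the tool from outside, world axes, zero at the start; "wrist_torque": the same for the moment, N m; "finger_gap": finger opening in mm.
Only numpy, scipy, OpenCV 4.12 (cv2) and the standard library are available. Lean on these libraries where they do the work, as an engineer would, in place of code of your own. Each camera call takes 0.05 s, during which the arm holds its last target. There are 200 camera calls.

## Working session

There is one attempt and no reset: what is moved stays moved. The work goes in short steps, Python scripts to look and compute and a shell command to move; the robot and the scene stay as the last step left them, time stands still between calls to the robot, and variables do not carry over. Pictures are saved under pics/ and viewed, on a budget of 10 in all, crops included, one or two more only if the job needs it, and the job is handed in when it is done.

```bash
mkdir -p pics; cat > h.py <<'E'
import numpy as np,cv2
from bench import r
def cam(n):
    c=r.get_calibration(n); f=240/np.tan(np.radians(c['fovy'])/2); return c,f
def ray(n,u,v):
    c,f=cam(n); d=np.array([(u-c['cx'])/f,(v-c['cy'])/f]); s=d.copy()
    for _ in range(20): s=d/(1+c['k1']*(s@s))
    R=np.array(c['rotation']).reshape(3,3) if np.size(c['rotation'])==9 else None
    return np.array(c['position']),R@np.array([s[0],-s[1],-1])
def atz(n,u,v,z):
    p,d=ray(n,u,v); return p+d*(z-p[2])/d[2]
def atd(n,u,v,dep):
    p,d=ray(n,u,v); return p+d*dep
E
python3 - <<'E'
from h import *
for n in('scene','top'):
    a,d=r.snapshot(n); cv2.imwrite(f'pics/{n}0.png',a[:,:,::-1]); np.save(f'{n}0.npy',d); print(r.get_calibration(n))
print(r.sense())
E
```

```text
{'fovy': 47.113687306650746, 'cx': 320.0528529244422, 'cy': 242.17619593469936, 'k1': -0.03756062091152275, 'position': array([ -83.85402742, 1349.98312701, 1055.0383177 ]), 'rotation': array([  57.97010808,    0.51424894, -155.70678064])}
{'fovy': 42.019266181294576, 'cx': 318.19939130322814, 'cy': 231.0440703702328, 'k1': -0.14776081059882182, 'position': array([-420.49939136, -382.17655244, 1466.31562128]), 'rotation': array([ 37.72754283,   0.73218234, -69.60123022])}
{'time': 0.1, 'joint_pos': array([ 6.53502851e+01,  7.51080583e+00,  8.53261653e+01, -1.95607346e-04,
        8.72629765e+01, -4.89317670e+00]), 'qd': array([-0.00604663, -0.12518968, -0.14902379,  0.14835711, -0.00453725,
       -0.01132804]), 'joint_efforts': array([ 2.44505660e-03, -5.70948172e+01, -5.01947594e+01,  1.50268124e-05,
        7.97952467e-03, -8.75174749e-06]), 'tool_pos': array([202.57522579, 564.20857101, 230.31913561]), 'tcp_rot': array([-1.79900400e+02, -8.33069833e-03,  1.60243464e+02]), 'ft_force': array([-0.63973202, -0.35975007,  0.75038442]), 'wrist_torque': array([-0.00490115,  0.02964277,  0.06171624]), 'finger_gap': 85.62412328734999}
```

```bash
sed -i "s/    R=np.array.*/    from scipy.spatial.transform import Rotation as Q; R=Q.from_euler('xyz',c['rotation'],degrees=True).as_matrix()/" h.py; ls pics
```

```text
scene0.png
top0.png
```

View pics/scene0.png

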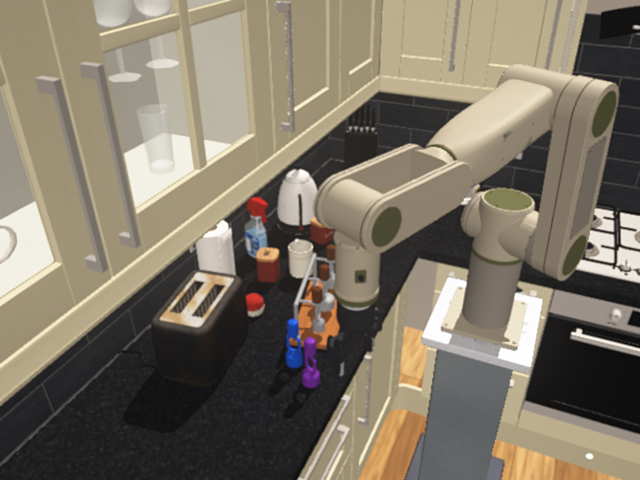

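View pics/top0.png

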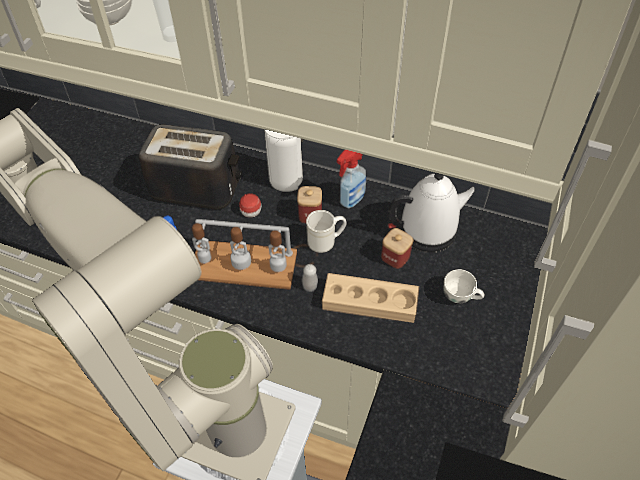

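The top view shows the rack with three dark grips at (199,236), (237,242) and (277,245). The block is at (370,297), with wells at x 336 to 403. The blue and purple look-alikes stand behind the arm, outside the rack. Next I enlarge the rack and the block.

```bash
python3 - <<'E'
from h import *
a=cv2.imread('pics/top0.png')
x=cv2.resize(a[205:305,180:310],None,fx=6,fy=6,interpolation=3); cv2.imwrite('pics/c1.png',x)
x=cv2.resize(a[260:330,310:430],None,fx=6,fy=6,interpolation=3); cv2.imwrite('pics/c2.png',x)
E
```

```text
(no output)
```

View pics/c1.png

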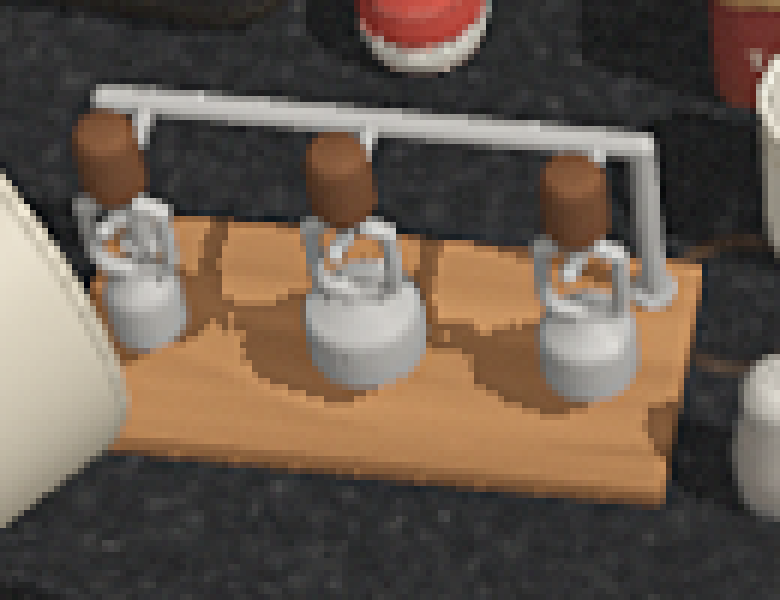

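View pics/c2.png

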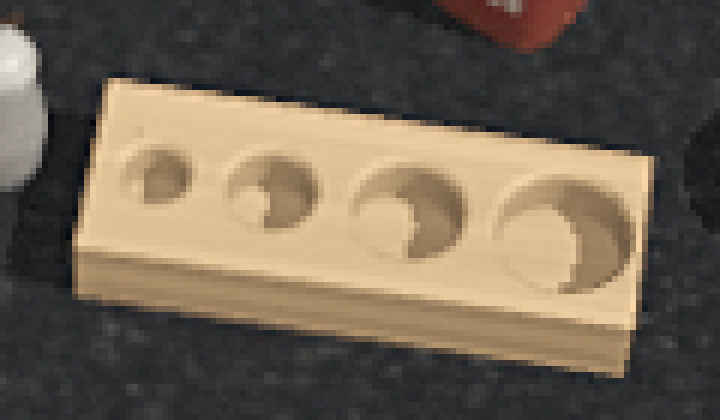

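In the crop, the feet measure about 78, 120 and 97 px from left to right. So the small tamper is on the left at (203,260), the large one in the centre at (241,262), and the **middle-sized one on the right**, grip (276,238) and foot (278,265). That puts it on the rack's -y hook. The 50 mm well is the third from the left, at about (378,295).

```bash
cat > m.py <<'E'
from h import *
d=np.load('top0.npy')
f=lambda x,y,ox,oy:((x+.5)/6-.5+ox,(y+.5)/6-.5+oy)
B=lambda x,y,z=42:atz('top',*f(x,y,310,260),z)
np.set_printoptions(precision=1,suppress=True)
C=[B(*p) for p in[(108,78),(653,157),(633,328),(77,247)]]
print('corners',np.array(C)); print('sides',[np.linalg.norm(C[i]-C[i-3]) for i in range(4)]); print('ctr',np.mean(C,0))
for n,p in dict(h0=(157,176),h1=(272,190),h2=(408.5,211),h3=(565,234)).items():
    u,v=f(*p,310,260); print(n,B(*p))
u,v=f(108+20,110,310,260); print('block top z via depth',atd('top',u,v,d[int(round(v)),int(round(u))]))
T=lambda x,y,z:atz('top',*f(x,y,180,205),z)
for n,p in dict(small=(110,157),large=(341,178),mid=(575,201)).items():
    print(n,'grip z156',T(*p,156)); 
    u,v=f(*p,180,205); s=atd('top',u,v,d[int(round(v)),int(round(u))]); print('  surf',s)
# rack board corners z=18 right side, bar ends z~130
print('board',T(702,264,18),T(664,492,18)); print('bar',T(95,95,134),T(652,140,134))
# grip depth points
P=[]
for v in range(230,248):
    for u in range(268,286): P.append(np.r_[atd('top',u,v,d[v,u]),u,v])
P=np.array(P); k=(P[:,2]>138)&(P[:,2]<182); P=P[k]; 
print(len(P),P[:,:3].min(0),P[:,:3].max(0))
from scipy.optimize import least_squares
Q=P[(P[:,2]>145)&(P[:,2]<168)]
s=least_squares(lambda q:np.hypot(Q[:,0]-q[0],Q[:,1]-q[1])-15,[Q[:,0].mean()+10,Q[:,1].mean()],loss='soft_l1'); print('fit',s.x,np.abs(s.fun).mean())
E
python3 m.py
```

```text
corners [[ 479.8  -55.4   42. ]
 [ 522.7 -301.3   42. ]
 [ 433.7 -316.1   42. ]
 [ 390.4  -73.2   42. ]]
sides [np.float64(249.58286147117815), np.float64(90.16304234890384), np.float64(246.77213290312957), np.float64(91.19398783035216)]
ctr [ 456.7 -186.5   42. ]
h0 [437.5 -94.1  42. ]
h1 [ 448. -145.   42.]
h2 [ 458.1 -205.7   42. ]
h3 [ 470.1 -274.9   42. ]
block top z via depth [471.  -68.3  34.7]
small grip z156 [415.6 290.  156. ]
  surf [405.1 281.5 172.5]
large grip z156 [440.2 187.3 156. ]
  surf [429.3 180.1 172.6]
mid grip z156 [463.7  84.7 156. ]
  surf [446.8  75.8 181. ]
board [542.6  61.9  18. ] [416.5  30.8  18. ]
bar [459.6 324.5 134. ] [522.3  73.2 134. ]
156 [443.8  68.  138.1] [505.9  97.4 182. ]
fit [461.3  83.4] 1.3342824675797302
```

```bash
python3 -m inch '[0.01,-0.02,0.005,0,0,3,0, 0.02,-0.035,0.005,0,0,3,0, 0.02,-0.035,0,0,0,4,0, 0.02,-0.04,0,0,0,4,0, 0.02,-0.04,0,0,0,4,0, 0.02,-0.04,0,0,0,4,0, 0.02,-0.04,0,0,0,4,0, 0.02,-0.04,0,0,0,4,0, 0.02,-0.04,0,0,0,3,0, 0.02,-0.04,0,0,0,0,0]' 40 && python3 -m inch '[0.02,-0.035,0,0,0,0,0, 0.02,-0.035,0,0,0,0,0, 0.01,-0.02,0,0,0,0,0, 0,0,0,0,0,0,0,0,0,0,0,0,0,0]'
```

```text
time: 1.1
tool_pos: [393.0, 192.9, 241.1]
tcp_rot: [-180.0, -0.0, -166.6]
ft_force: [1.0, 0.5, -0.2]
finger_gap: 85.5
time: 1.6
tool_pos: [442.5, 104.5, 240.9]
tcp_rot: [180.0, -0.1, -166.8]
ft_force: [-0.2, 0.7, 0.3]
finger_gap: 85.3
```

```bash
python3 - <<'E'
from h import *
a,d=r.snapshot('scene'); cv2.imwrite('pics/s1.png',a[:,:,::-1]); np.save('s1.npy',d)
b,d=r.snapshot('top'); np.save('t1.npy',d)
x=cv2.resize(a[215:365,270:390,::-1],None,fx=4,fy=4,interpolation=3)
y=cv2.resize(b[205:335,180:260,::-1],None,fx=1,fy=1)
z=cv2.resize(b[:,:,::-1][200:330,200:270],None,fx=4,fy=4)
cv2.imwrite('pics/s1c.png',x)
E
```

```text
(no output)
```

View pics/s1c.png

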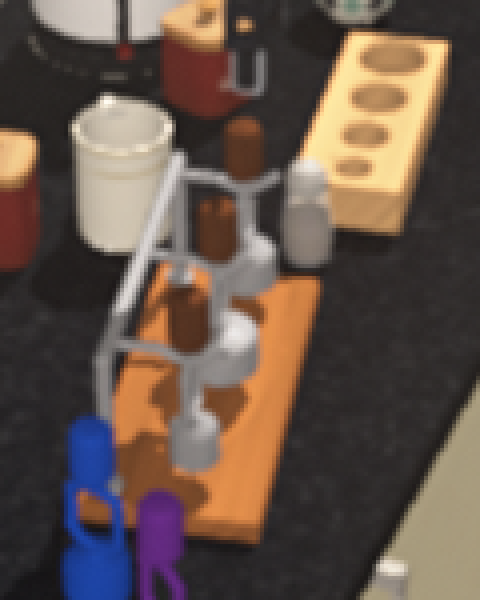

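The enlarged scene view shows the mid tamper's grip at crop (245,150), the small tamper nearest and the large one in the centre. The 50 mm well is at crop (379,98) and the 40 mm one at (366,134). I'll cross-check these against the top camera and check where the gripper projects.

```bash
python3 - <<'E'
from h import *
np.set_printoptions(precision=1,suppress=True)
f=lambda x,y:((x+.5)/4-.5+270,(y+.5)/4-.5+215)
S=lambda x,y,z:atz('scene',*f(x,y),z)
for n,p in dict(small=(188,322),large=(217,231),mid=(245,150)).items(): print(n,S(*p,156))
for n,p in dict(h0=(354,166),h1=(366,134),h2=(379,98),h3=(393,59)).items(): print(n,S(*p,42))
print('corners',*[S(*p,42) for p in[(350,33),(450,42),(406,193),(304,184)]])
print('salt top',S(313,170,90))
from scipy.spatial.transform import Rotation as Q
c,ff=cam('scene'); R=Q.from_euler('xyz',c['rotation'],degrees=True).as_matrix()
for P in([442.5,104.5,241],):
    q=R.T@(np.array(P)-c['position']); u=c['cx']-ff*q[0]/q[2]; v=c['cy']+ff*q[1]/q[2]; print('tcp crop',(u-270)*4,(v-215)*4)
E
```

```text
small [413.5 290.  156. ]
large [438.5 186.  156. ]
mid [462.   81.7 156. ]
h0 [438.2 -92.9  42. ]
h1 [ 446.5 -143.2   42. ]
h2 [ 456.7 -202.3   42. ]
h3 [ 468.5 -270.    42. ]
corners [ 520.7 -298.3   42. ] [ 431.3 -319.2   42. ] [385.  -72.5  42. ] [466.3 -51.4  42. ]
salt top [441.2  -6.3  90. ]
tcp crop 255.98402428584677 70.92036063389378
```

Both cameras agree to within 3 mm: grip at about (462.5, 83.3) and the 50 mm well at about (458, -204). I'll move over the grip, descend and close.

```bash
python3 -m inch '[0.01,-0.01,0,0,0,0,0, 0.01,-0.011,0,0,0,0,0, 0,0,-0.02,0,0,0,0, 0,0,-0.03,0,0,0,0, 0,0,-0.025,0,0,0,0, 0,0,-0.015,0,0,0,0, 0,0,-0.008,0,0,0,0, 0,0,0,0,0,0,60, 0,0,0,0,0,0,110, 0,0,0,0,0,0,130]' 30 && python3 -m inch '[0,0,0,0,0,0,160,0,0,0,0,0,0,200,0,0,0,0,0,0,255,0,0,0,0,0,0,255,0,0,0,0,0,0,255,0,0,0,0,0,0,255]' 50; python3 -c "
from h import *
print(r.sense()['wrist_torque'])"
```

```text
time: 2.7
tool_pos: [463.8, 83.8, 144.8]
tcp_rot: [-180.0, 0.1, -166.7]
ft_force: [0.4, -0.7, 0.5]
finger_gap: 43.8
time: 3.3
tool_pos: [463.6, 83.8, 144.5]
tcp_rot: [-180.0, 0.1, -166.8]
ft_force: [-1.1, -1.0, 7.3]
finger_gap: 28.4
[-0.02619072  0.08487154  0.02250642]
```

```bash
python3 -m inch '[0,0,0.005,0,0,0,255,0,0,0.01,0,0,0,255,0,0,0.01,0,0,0,255,0,0,0,0,0,0,255]' 60
```

```text
time: 3.7
tool_pos: [463.9, 83.8, 170.4]
tcp_rot: [-180.0, 0.2, -166.8]
ft_force: [-0.3, -0.1, -1.8]
finger_gap: 28.0
```

```bash
python3 -m inch '[-0.01,-0.0023,0,0,0,0,255,-0.015,-0.0034,0,0,0,0,255,-0.015,-0.0034,0,0,0,0,255,-0.015,-0.0034,0,0,0,0,255,-0.015,-0.0035,0,0,0,0,255,0,0,0.01,0,0,0,255,0,0,0.025,0,0,0,255,0,0,0.03,0,0,0,255,0,0,0.02,0,0,0,255,0,0,0,0,0,0,255]'; python3 - <<'E'
from h import *
a,d=r.snapshot('scene'); b,e=r.snapshot('top')
cv2.imwrite('pics/v2.png',np.hstack([cv2.resize(a[190:340,270:420,::-1],None,fx=2.6,fy=2.6,interpolation=3),cv2.resize(b[180:330,180:330,::-1],None,fx=2.6,fy=2.6,interpolation=3)]))
E
```

```text
time: 4.7
tool_pos: [395.3, 67.9, 257.5]
tcp_rot: [-179.9, 0.4, -166.8]
ft_force: [0.3, -0.4, -2.8]
finger_gap: 28.0
```

View pics/v2.png

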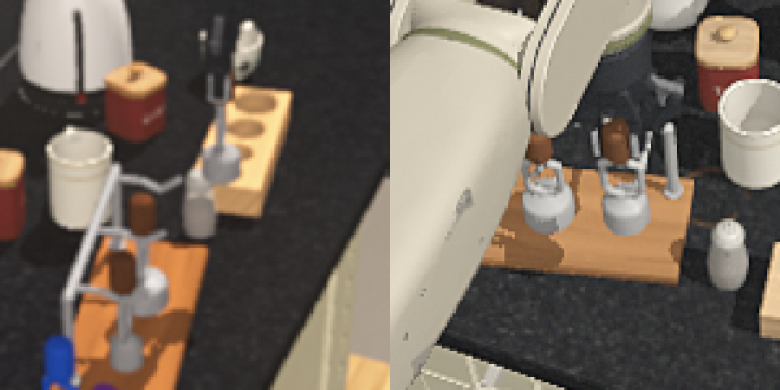

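The tamper is held upright and clear of the hook, and the other two still hang (large at right-panel (550,205), small in the left panel at (125,350)). Next I carry it over the 50 mm well.

```bash
python3 -m inch '[0.004,-0.017,0,0,0,0,255,0.008,-0.035,0,0,0,0,255,0.01,-0.04,0,0,0,0,255,0.01,-0.045,0,0,0,0,255,0.01,-0.045,0,0,0,0,255,0.009,-0.04,0,0,0,0,255,0.008,-0.03,0,0,0,0,255,0.004,-0.02,-0.02,0,0,0,255,0,0,-0.04,0,0,0,255,0,0,-0.02,0,0,0,255]' && python3 -m inch '[0,0,0,0,0,0,255,0,0,0,0,0,0,255,0,0,0,0,0,0,255]'; python3 - <<'E'
from h import *
a,d=r.snapshot('scene'); b,e=r.snapshot('top'); np.save('s3.npy',d);np.save('t3.npy',e)
cv2.imwrite('pics/v3.png',np.hstack([cv2.resize(a[205:275,325:390,::-1],None,fx=6,fy=6,interpolation=3),cv2.resize(b[250:320,345:410,::-1],None,fx=6,fy=6,interpolation=3)]))
E
```

```text
time: 5.8
tool_pos: [453.4, -203.9, 167.8]
tcp_rot: [179.7, -0.3, -166.9]
ft_force: [0.3, 0.4, -3.4]
finger_gap: 28.3
time: 6.1
tool_pos: [456.5, -204.5, 174.6]
tcp_rot: [-179.9, 0.1, -166.7]
ft_force: [0.5, -0.5, -2.6]
finger_gap: 28.4
```

View pics/v3.png

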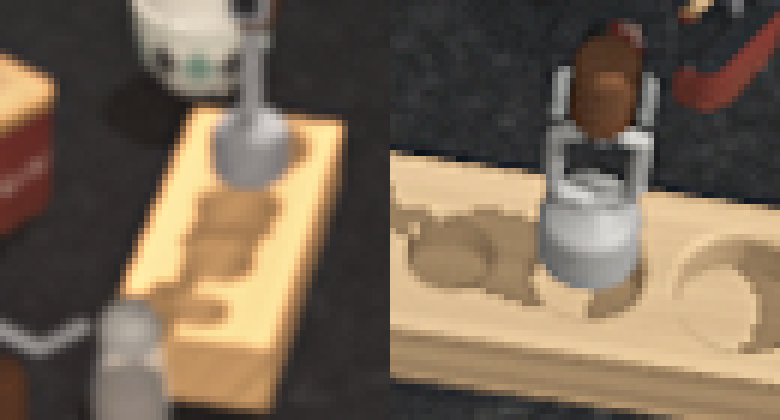

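```bash
cat > fit.py <<'E'
from h import *
from scipy.spatial.transform import Rotation as Q
from scipy.optimize import least_squares
np.set_printoptions(precision=1,suppress=True)
t=np.linspace(0,2*np.pi,181)
def proj(n,P):
    c,f=cam(n); q=(P-c['position'])@Q.from_euler('xyz',c['rotation'],degrees=True).as_matrix()
    s=np.c_[-q[:,0]/q[:,2],q[:,1]/q[:,2]]; s*=1+c['k1']*(s**2).sum(1)[:,None]
    return s*f+[c['cx'],c['cy']]
ring=lambda x,y,z,rr:np.c_[x+rr*np.cos(t),y+rr*np.sin(t),0*t+z]
def foot(n,x,y,z0): return np.vstack([proj(n,ring(x,y,z0,20)),proj(n,ring(x,y,z0+3,23))])
def lrb(p): return np.array([p[:,0].min(),p[:,0].max(),p[:,1].max()])
def box(p): return np.r_[p.min(0),p.max(0)]
g=lambda x,o,s:(np.array(x)+.5)/s-.5+o
mt=np.r_[g([150,250],345,6),g([292],250,6)]
ms=np.r_[g([212,290],325,6),g([190],205,6)]
T=lambda n,m,z0,k:least_squares(lambda q:lrb(foot(n,q[0],q[1],z0))-m,[458,-204])
for z in(62,65,68):
  for n,m in(('top',mt),('scene',ms)):
    s=T(n,m,z,0); print(z,n,'foot',s.x,'res',s.fun)
b=np.r_[g([349],310,6),g([160],260,6),g([468],310,6),g([262],260,6)]
s=least_squares(lambda q:box(proj('top',ring(q[0],q[1],42,q[2])))-b,[458,-204,27]); print('hole top',s.x,s.fun)
E
python3 fit.py
python3 - <<'E'
import cv2,numpy as np
a=cv2.imread('pics/s1.png'); cv2.imwrite('pics/hs.png',cv2.resize(a[220:270,340:390],None,fx=12,fy=12,interpolation=3))
E
```

```text
62 top foot [ 455.9 -205.6] res [-0.4  0.4 -0. ]
62 scene foot [ 453.2 -211. ] res [-0.1  0.1 -0. ]
65 top foot [ 454.  -205.9] res [-0.4  0.4 -0. ]
65 scene foot [ 451.6 -206.4] res [-0.1  0.1 -0. ]
68 top foot [ 452.2 -206.3] res [-0.4  0.4 -0. ]
68 scene foot [ 450.  -201.7] res [-0.2  0.2 -0. ]
hole top [ 458.3 -205.7   26.6] [-0.  0.  0. -0.]
```

View pics/hs.png

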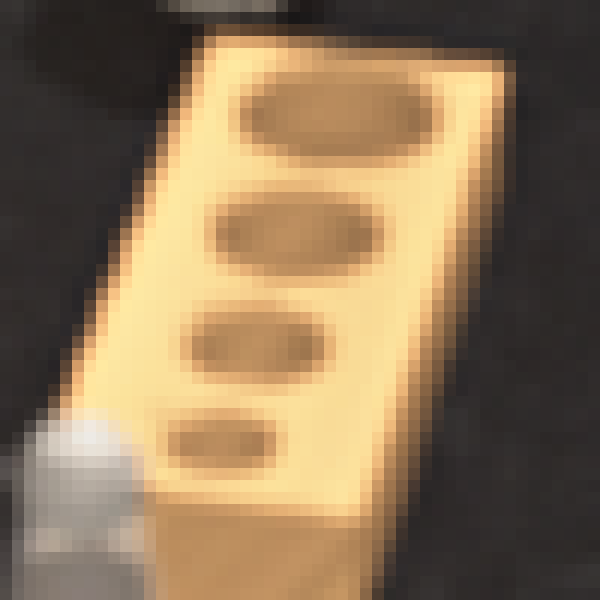

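The foot sits about 5 mm to -x of the well axis: scene lateral says 5 to 6 mm, top about 4 mm, and y is aligned within 1 mm. I'll correct that, lower to just above the mouth and measure again.

```bash
python3 -m inch '[0.0025,0.0005,0,0,0,0,255,0.0025,0,-0.005,0,0,0,255,0,0,-0.008,0,0,0,255,0,0,0,0,0,0,255,0,0,0,0,0,0,255,0,0,0,0,0,0,255]'; python3 - <<'E'
from h import *
a,d=r.snapshot('scene'); b,e=r.snapshot('top'); np.save('s4.npy',d);np.save('t4.npy',e)
cv2.imwrite('pics/v4.png',np.hstack([cv2.resize(a[215:265,340:390,::-1],None,fx=8,fy=8,interpolation=3),cv2.resize(b[260:310,350:400,::-1],None,fx=8,fy=8,interpolation=3)]))
E
```

```text
time: 6.8
tool_pos: [460.7, -203.8, 160.2]
tcp_rot: [180.0, -0.0, -166.8]
ft_force: [0.6, -0.7, -2.7]
finger_gap: 28.0
```

View pics/v4.png

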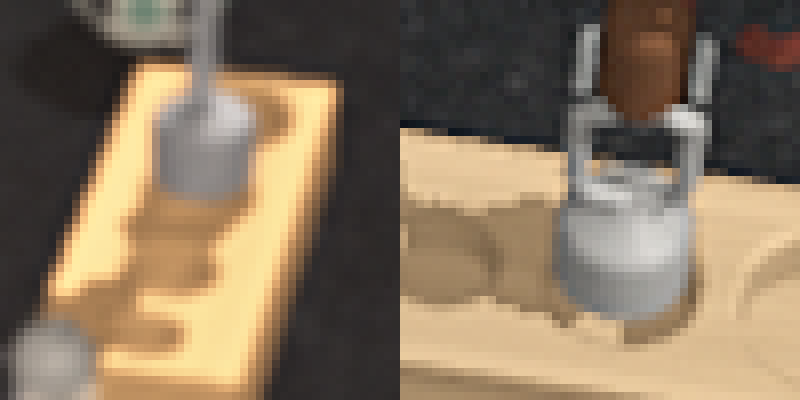

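```bash
cat > f2.py <<'E'
from fit import *
print('----')
mt=np.r_[g([157,292],350,8),g([320],260,8)]; ms=np.r_[g([155,253],340,8),g([200],215,8)]
for z in(48,51):
  for n,m in(('top',mt),('scene',ms)):
    s=T(n,m,z,0); print(z,n,s.x,s.fun)
bs=np.r_[g([205],340,12),g([185],220,12),g([387],340,12),g([282],220,12)]
s=least_squares(lambda q:box(proj('scene',ring(q[0],q[1],42,q[2])))-bs,[458,-204,27]); print('hole scene',s.x,s.fun)
E
python3 f2.py
```

```text
62 top foot [ 455.9 -205.6] res [-0.4  0.4 -0. ]
62 scene foot [ 453.2 -211. ] res [-0.1  0.1 -0. ]
65 top foot [ 454.  -205.9] res [-0.4  0.4 -0. ]
65 scene foot [ 451.6 -206.4] res [-0.1  0.1 -0. ]
68 top foot [ 452.2 -206.3] res [-0.4  0.4 -0. ]
68 scene foot [ 450.  -201.7] res [-0.2  0.2 -0. ]
hole top [ 458.3 -205.7   26.6] [-0.  0.  0. -0.]
----
48 top [ 460.2 -204.4] [-0.2  0.2 -0. ]
48 scene [ 457.4 -210.2] [-0.5  0.5 -0. ]
51 top [ 458.4 -204.7] [-0.2  0.2 -0. ]
51 scene [ 455.9 -205.6] [-0.5  0.5 -0. ]
hole scene [ 457.7 -203.2   26.6] [-0.   0.1  0.  -0.1]
```

The remaining offset is about +1.5 mm in x and 0 in y, which is inside the chamfers. I'll lower into the mouth and watch the force.

```bash
python3 -m inch '[0.0015,0,-0.004,0,0,0,255,0,0,-0.004,0,0,0,255,0,0,-0.003,0,0,0,255,0,0,-0.003,0,0,0,255,0,0,0,0,0,0,255,0,0,0,0,0,0,255]'; python3 -c "
from h import *
print(r.sense()['wrist_torque'])"
```

```text
time: 7.5
tool_pos: [462.2, -203.8, 146.2]
tcp_rot: [180.0, -0.0, -166.8]
ft_force: [-0.7, -0.1, -2.4]
finger_gap: 28.2
[-0.00683186 -0.00141519 -0.05117409]
```

```bash
python3 -m inch '[0,0,-0.003,0,0,0,255,0,0,-0.003,0,0,0,255,0,0,-0.003,0,0,0,255,0,0,-0.003,0,0,0,255,0,0,0,0,0,0,255]'; python3 -m inch '[0,0,-0.003,0,0,0,255,0,0,-0.003,0,0,0,255,0,0,0,0,0,0,255,0,0,0,0,0,0,255]'
```

```text
time: 8.0
tool_pos: [461.9, -203.6, 133.6]
tcp_rot: [180.0, -0.0, -166.8]
ft_force: [0.3, 0.2, -2.5]
finger_gap: 28.0
time: 8.4
tool_pos: [462.2, -203.7, 128.2]
tcp_rot: [180.0, -0.0, -166.8]
ft_force: [0.6, 0.3, -2.6]
finger_gap: 28.3
```

No side forces, so the foot is in the well. I'll find the floor in small steps.

```bash
python3 -m inch '[0,0,-0.002,0,0,0,255,0,0,-0.001,0,0,0,255,0,0,0,0,0,0,255]'; python3 -m inch '[0,0,-0.001,0,0,0,255,0,0,0,0,0,0,255]';python3 -m inch '[0,0,-0.001,0,0,0,255,0,0,0,0,0,0,255]'
```

```text
time: 8.7
tool_pos: [462.2, -203.7, 125.1]
tcp_rot: [180.0, -0.0, -166.8]
ft_force: [-1.3, -0.3, -2.2]
finger_gap: 27.9
time: 8.9
tool_pos: [462.2, -203.8, 124.2]
tcp_rot: [180.0, -0.0, -166.8]
ft_force: [1.1, -0.5, -2.0]
finger_gap: 28.0
time: 9.1
tool_pos: [462.4, -203.9, 123.4]
tcp_rot: [-180.0, 0.0, -166.8]
ft_force: [0.5, -0.4, -1.2]
finger_gap: 28.1
```

```bash
python3 -m inch '[0,0,-0.001,0,0,0,255,0,0,0,0,0,0,255]';python3 -m inch '[0,0,-0.0005,0,0,0,255,0,0,0,0,0,0,255]'
```

```text
time: 9.3
tool_pos: [462.8, -204.0, 123.3]
tcp_rot: [-180.0, 0.1, -166.8]
ft_force: [-1.0, 0.2, 4.7]
finger_gap: 28.2
time: 9.5
tool_pos: [463.0, -204.1, 123.3]
tcp_rot: [-179.9, 0.1, -166.8]
ft_force: [-2.0, 1.6, 8.7]
finger_gap: 28.2
```

It touches the floor at TCP z 123.3, against a predicted 123.5. Releasing slowly, then retreating straight up.

```bash
python3 -m inch '[0,0,0,0,0,0,150,0,0,0,0,0,0,130,0,0,0,0,0,0,110,0,0,0,0,0,0,80,0,0,0,0,0,0,40,0,0,0,0,0,0,0,0,0,0,0,0,0,0,0,0,0,0,0,0,0]' 20 && python3 -m inch '[0,0,0.01,0,0,0,0,0,0,0.02,0,0,0,0,0,0,0.03,0,0,0,0,0,0,0.03,0,0,0,0,0,0,0.03,0,0,0,0,-0.02,-0.03,0,0,0,0,0,-0.03,-0.04,0,0,0,0,0,-0.02,-0.03,0,0,0,0,0,0,0,0,0,0,0,0,0,0,0,0,0,0,0]'; python3 - <<'E'
from h import *
a,d=r.snapshot('scene'); b,e=r.snapshot('top')
cv2.imwrite('pics/v5.png',np.hstack([cv2.resize(a[200:350,280:410,::-1],None,fx=3,fy=3,interpolation=3),cv2.resize(b[210:360,300:430,::-1],None,fx=3,fy=3,interpolation=3)]))
E
```

```text
time: 10.3
tool_pos: [462.3, -203.8, 121.8]
tcp_rot: [180.0, -0.0, -166.8]
ft_force: [0.1, 0.4, -0.0]
finger_gap: 85.5
time: 11.3
tool_pos: [392.1, -304.3, 242.5]
tcp_rot: [-180.0, 0.0, -166.9]
ft_force: [0.5, 0.4, -0.7]
finger_gap: 85.2
```

View pics/v5.png

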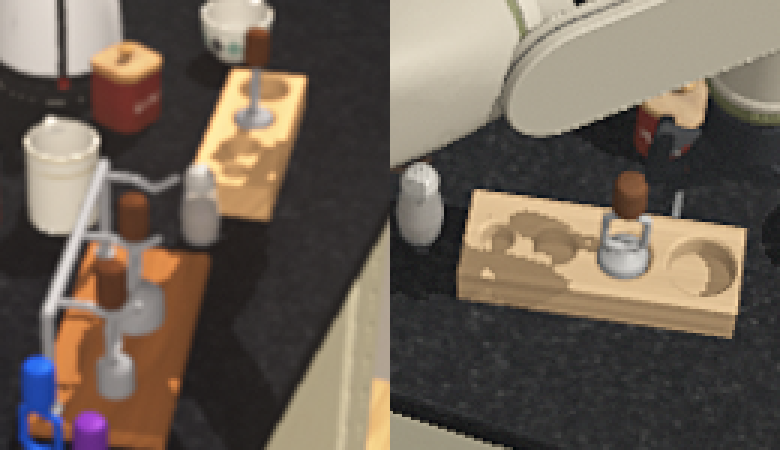

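The tamper stands upright in the 50 mm well (left panel (255,115), right panel (625,258)). Both other tampers still hang, and the salt, mug, sugar and cup are undisturbed. Handing in.

```bash
python3 -c "
from bench import r
print(r.hand_in())"
```

```text
the job is handed in; nothing more can be done
None
```

The middle-sized tamper is standing upright in the 50 mm well, released, and the job is handed in; the simulator reports no verdict. It hung on the rack's -y hook. I gripped it by the wooden grip, lifted it 25 mm, drew it 70 mm off the hook and lowered it in, using about 11.4 s of the 48 s.

- **Seating:** the foot met the floor of the well at TCP height 123.3 mm, against a predicted 123.5 mm. There was no side force on the way down, and the arm was clear and unloaded after release.
- **Surroundings:** in the last pictures the small and large tampers still hang on their hooks. The salt, mug, sugar and cup look undisturbed; the tea tin and timer were outside those crops, and nothing was moved near them.
- **Where checks disagreed:** just above the well, the two cameras differed by about 2 to 3 mm on the foot's remaining offset. I used a middle value, which was inside the chamfers. I did not re-measure the final centring numerically; the well's 4 mm clearance limits the offset to about 2 mm.

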